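Tighten the hidden busbar screw with a T-handle hex key

TASK

Take the red T-handle hex key from its blue block, put it down the one open orange collar on the battery pack and, pressing only lightly, feel round until it drops fully into the hidden hex socket. Then turn the screw clockwise until it is fully tight against its stop, and put the key back upright in its block, down to the bottom of the hole. Do not lean on the key or force it, and leave the other things on the bench where they are.

Things in the scene. Friction and masses are not known exactly. Their poses are not given: they have to be found in the camera images.
- key: Loose T-handle hex key, about 0.35 kg, upright in its block at the start. Origin: centre of the tip's underside; z runs up the shank. Steel hex shank 17 mm across flats (19.6 over corners), up to 105 mm above the tip; two flats face along x. Its lowest 1.5 mm is a round lead 10.4 mm across. A yellow sleeve, 21 mm across, covers it from 66 mm up.
- key_handle (a point): Middle of the key's handle, 117 mm above the tip: a red bar 90 mm long along the key's y axis, 20 mm thick along its x axis and 24 mm high.
- stand: Fixed blue block, 60 x 60 x 50 mm high, that holds the key. Origin: centre of its underside; z up. In the middle of its top is a round hole, 24 mm across and 40 mm deep (floor 10 mm above the origin); the key stands in it with its tip on the floor.
- port: Fixed open orange collar, 38 mm across and 36 mm high, on the battery pack's orange busbar cover. Origin: centre of its underside, 45 mm above the bench; z up along the bore. A 30 mm wide mouth funnels from its top to a round bore 20.8 mm across at 30 mm. Two like collars on the cover, 100 mm apart, wear black caps up to 42 mm: leave them. The metal modules behind are 93 mm above the bench.
- socket_rim (a point): On the collar's axis, 14 mm above its origin: the flat top of the screw's head, with a hex socket 17.8 mm across flats, 11 mm deep. Which way its flats face is unknown, differs every time, repeats every 60 degrees and is not told by this point's axes. A key not in line stops 1.5 mm below this point (nearly in line, it may jam up to 4 mm below: lift and turn); within some 6 degrees it drops to 11 mm below.
- screw (a joint): How far the steel screw under the open collar is turned, rad: 0 loosest, 1.4 fully tight (hard stop); grows clockwise seen from above; starts between 0.75 and 0.95. It does not rise or sink, turns against 0.1 N m of friction and stays where left. Its head gives springily, 0.5 N m per rad, so it starts to turn 0.2 rad after the key bites. It does not tell which way the socket's flats face.
- meter: Loose bystander: yellow hand-held meter, 150 x 75 x 40 mm; origin at the middle of its underside. Leave it where it is.
- driver: Loose bystander: screwdriver with an orange handle, 200 mm long, 26 mm high; origin at the middle of its underside. Leave it where it is.
- cleaner: Loose bystander: upright spray can, 56 mm across, 150 mm high; origin at the middle of its underside. Leave it where it is.
- tape: Loose bystander: black roll of tape, 100 mm across, 25 mm high; origin at the middle of its underside. Leave it where it is.
- busbar: Loose bystander: flat copper bar, 120 x 25 x 5 mm; origin at the middle of its underside. Leave it where it is.
- spanner: Loose bystander: steel spanner, 180 mm long, 8 mm high; origin at the middle of its underside. Leave it where it is.
- sparecap: Loose bystander: black cap, 42 mm across, 12 mm high; origin at the middle of its underside. Leave it where it is.
There are look-alikes about, which are no part of the job. What is meant by the key is not purple, turquoise or white, and is the larger of those in its own colour.

How it is judged:
By the outcome, as a careful person would: the job done as asked, in the order asked, and still so for the second after the job is handed in, with the robot touching nothing.
It also fails if it takes over 64 s, if anything falls off the work surface, if the arm or the gripper's body presses on something with over 40 N, if the wrist force passes 120 N, or if a joint passes its speed limit or range.

ROBOT

A 6-joint arm with a two-finger parallel gripper is mounted at the origin on the work surface. World frame = base frame: x ahead of the robot, y to its left, z up, the work surface at z = 0. Lengths are in mm, angles in rad, forces in N, time in s.
With the tool pointing down it reaches from about 275 to 825 mm from the base axis. Payload 5.2 kg.
Tool frame: the origin (TCP) lies at the very end of the fingers, on their centre line; the grasp point (between the pads) lies 19 mm behind it; z points along the fingers, y is the direction in which the jaws open and shut (so a half turn about z gives the same grasp; the last joint's range is limited). The gripper opens to 93 mm and grips with 3 to 60 N. Pads are 15 mm wide; open, the fingers measure 128 mm over their backs; the gripper's body (75 mm by 188 mm) begins 65 mm behind the grasp point.
Start: joints at [-1.537, 0.259, 1.535, -0, 1.348, -0.203], TCP at [129.047, -534.651, 184.553] pointing down, gripper open.
Joint ranges: [-3.14, 3.14], [-0.91, 2.08], [0.19, 2.58], [-1.22, 4.36], [0.22, 2.71], [-3.12, 3.12]. Speed limits (rad/s): [2.57, 2.57, 3.14, 3.14, 3.14, 3.14].

INTERFACE

Orientations are given as [roll, pitch, yaw] about the fixed x, y, z axes, in that order (R = Rz(yaw) Ry(pitch) Rx(roll)).
In Python, from bench import robot gives the robot as it stands. The module is installed in compiled form; this text tells all that it offers. Calls block until the motion is done:
- robot.move_ptp(position, orientation): joint-space move of the TCP to a pose.
- robot.move_linear(position, ori=None, speed=150, f_stop=None): straight line of the TCP; ori=None keeps the orientation; speed is the mean speed in mm/s. With f_stop (N) it stops when the force on the tool has changed by that much, and returns True; else False.
- robot.move_j(angles): joint-space move.
- robot.move_gripper(opening): opening from 0.0 (shut) to 1.0 (fully open); the grip force is fixed at half the most; returns when the fingers have stopped.
- robot.sleep(seconds).
- robot.inverse_kinematics(position, orientation): joint angles nearest the present ones, or None.
- robot.get_image(name): name is "scene" or "top"; returns a dict with "img" (480x640x3 uint8, blue, green, red), "fovy" (degrees; the focal length in pixels is half the picture's height over the tangent of half this angle, whatever the lens; pixels are square), "cx", "cy" (the principal point, pixels), "eye" and "orientation" of the camera in the world. Camera axes: x right, y down, z forward; pixel columns grow to the right and rows downward; lengths in mm; the calibration is good to about 2 mm. A picture is of the moment at which its call begins. There is no depth.
A pose or a line that the arm cannot do raises robot.MotionError and nothing moves.
- robot.hand_in(): hands the job in, once; it reports no verdict.
Readings, each from a call of its own:
- robot.current_t(): time.
- robot.current_qpos(): joint angles.
- robot.current_joint_vel(): joint speeds.
- robot.current_joint_efforts(): joint torques, N m.
- robot.current_tcp_pos(): TCP position.
- robot.current_eef_rot(): TCP orientation.
- robot.current_contact_force(): force on the tool from outside, world axes, zero at the start.
- robot.current_ft_torque(): the same for the moment, N m.
- robot.current_gripper_width(): opening from 0.0 (shut) to 1.0 (fully open).
Only numpy, scipy, OpenCV 4.12 (cv2) and the standard library are available. Lean on these libraries where they do the work, as an engineer would, in place of code of your own. Each camera call takes 0.05 s, during which the arm holds its last target. There are 200 camera calls.

## Working session

There is one attempt and no reset: what is moved stays moved. The work goes in short steps, each a Python script; the robot and the scene stay as the last script left them, time stands still between calls to the robot, and variables do not carry over. Pictures are saved under pics/ and viewed, about 8 in all and at most 12, crops included, and the job is handed in when it is done.

```bash
mkdir -p pics
cat > h.py <<'E'
import numpy as np, cv2
from scipy.spatial.transform import Rotation as R
from bench import robot
def cam(n):
    return robot.get_image(n)
def f(c): return 240/np.tan(np.radians(c["fovy"])/2)
def Rm(c): 
    o=np.array(c["orientation"],float)
    return o if o.shape==(3,3) else R.from_euler('xyz',o).as_matrix()
def ray(c,u,v):
    d=Rm(c)@np.array([(u-c["cx"])/f(c),(v-c["cy"])/f(c),1]); return np.array(c["eye"],float),d/np.linalg.norm(d)
def onz(c,u,v,z):
    e,d=ray(c,u,v); return e+d*(z-e[2])/d[2]
def proj(c,p):
    q=Rm(c).T@(np.array(p,float)-np.array(c["eye"])); return q[:2]/q[2]*f(c)+[c["cx"],c["cy"]]
def tri(r1,r2):
    A=np.zeros((3,3));b=np.zeros(3)
    for e,d in (r1,r2):
        M=np.eye(3)-np.outer(d,d);A+=M;b+=M@e
    return np.linalg.solve(A,b)
E
python3 - <<'E'
from h import *
for n in("scene","top"):
    c=cam(n); cv2.imwrite(f"pics/{n}0.png",c["img"]); print(n,{k:c[k] for k in c if k!="img"})
print(robot.current_t(),robot.current_tcp_pos(),robot.current_eef_rot(),robot.current_gripper_width())
E
```

```text
scene {'fovy': 48.43985994728529, 'cx': 318.8635144592223, 'cy': 235.44268623042922, 'eye': array([1272.94084374, -377.3785708 , 1010.22956916]), 'orientation': array([-2.3820929 , -0.00579033,  1.15503445])}
top {'fovy': 45.25784517259896, 'cx': 315.9371678443311, 'cy': 241.22540036099235, 'eye': array([ 338.69858879,    2.19295767, 1459.66054169]), 'orientation': array([-3.04192218e+00, -6.57593880e-04, -1.58777181e+00])}
0.1 [ 129.02022893 -534.09191429  183.81387789] [-3.13998743e+00 -3.24548041e-04  2.36812246e-01] 0.9999471307406251
```

View pics/scene0.png

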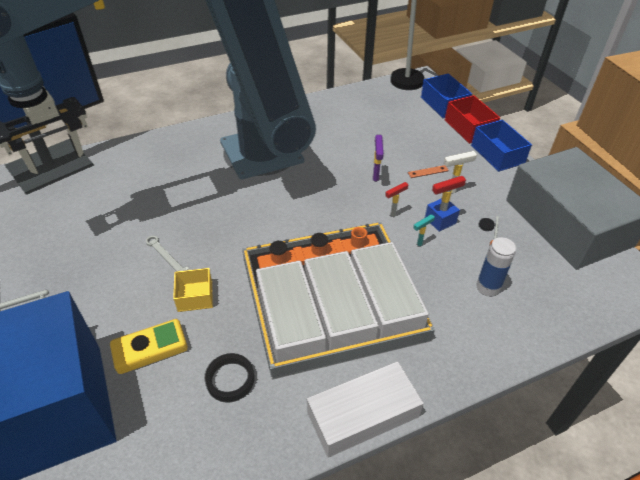

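View pics/top0.png

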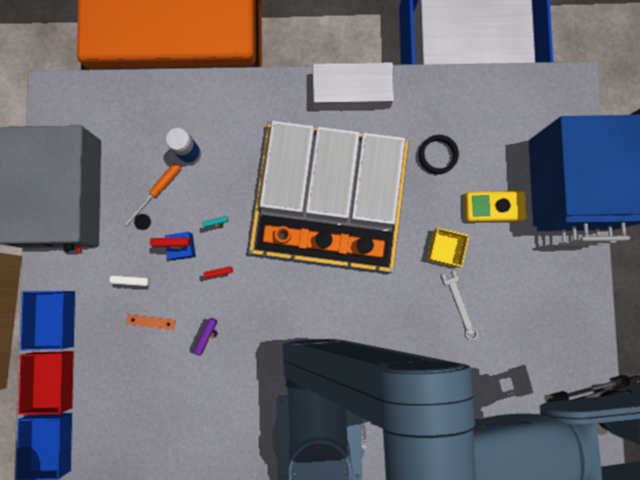

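The red candidates are the red bar in the blue block, at top (170,242) / scene (449,185), and a smaller free-standing red key at top (217,272) / scene (397,188). The first one fits because it is larger and stands in the blue block. The purple, teal and white keys are excluded by colour. The open collar is at top (283,235) / scene (360,236), and the other two wear black caps. I'll confirm with a crop and measure.

Run:
```python
from h import *
S=cam("scene");T=cam("top")
def blobs(c,lo,hi,roi,n=2):
    hsv=cv2.cvtColor(c["img"],cv2.COLOR_BGR2HSV); x0,y0,x1,y1=roi
    m=cv2.inRange(hsv,lo,hi)
    if lo[0]==0 and hi[0]<8: m|=cv2.inRange(hsv,(172,lo[1],lo[2]),(180,255,255))
    k=np.zeros_like(m);k[y0:y1,x0:x1]=m[y0:y1,x0:x1]
    cs=sorted(cv2.findContours(k,cv2.RETR_EXTERNAL,cv2.CHAIN_APPROX_NONE)[0],key=cv2.contourArea)[::-1][:n]
    return cs
red=((0,130,60),(6,255,255)); blue=((105,120,40),(125,255,255)); org=((5,150,80),(14,255,255))
for nm,c,roi in(("T",T,(110,200,260,300)),("S",S,(370,150,500,250))):
    for col,b in(("red",red),("blue",blue)):
        for k in blobs(c,*b,roi):
            r=cv2.minAreaRect(k); print(nm,col,cv2.contourArea(k),r, cv2.boxPoints(r).round(1).tolist())
a=cv2.resize(T["img"][195:295,110:310],(800,400),interpolation=cv2.INTER_CUBIC)
b=cv2.resize(S["img"][170:260,330:490],None,fx=5,fy=5,interpolation=cv2.INTER_CUBIC)
cv2.imwrite("pics/topc.png",a);cv2.imwrite("pics/scc.png",b)
```

```text
T red 283.5 ((169.5, 242.0), (8.0, 39.0), 90.0) [[150.0, 238.0], [189.0, 238.0], [189.0, 246.0], [150.0, 246.0]]
T red 148.0 ((217.79312133789062, 272.01727294921875), (6.437827110290527, 29.04747772216797), 78.11134338378906) [[202.89999389648438, 271.8999938964844], [231.3000030517578, 265.8999938964844], [232.6999969482422, 272.20001220703125], [204.1999969482422, 278.20001220703125]]
T blue 367.0 ((179.18341064453125, 245.3755645751953), (25.77192497253418, 28.15087127685547), 82.40535736083984) [[163.5, 234.5], [191.39999389648438, 230.6999969482422], [194.8000030517578, 256.29998779296875], [166.89999389648438, 260.0]]
S red 280.5 ((448.65869140625, 184.50253295898438), (9.987523078918457, 33.17463684082031), 72.47443389892578) [[431.29998779296875, 184.6999969482422], [463.0, 174.6999969482422], [466.0, 184.3000030517578], [434.29998779296875, 194.3000030517578]]
S red 131.0 ((396.5000305175781, 189.5), (6.708203315734863, 23.702320098876953), 63.43495178222656) [[384.3999938964844, 191.8000030517578], [405.6000061035156, 181.1999969482422], [408.6000061035156, 187.1999969482422], [387.3999938964844, 197.8000030517578]]
S blue 535.0 ((442.4000549316406, 212.79998779296875), (28.621667861938477, 32.199378967285156), 63.43495178222656) [[421.6000061035156, 207.1999969482422], [450.3999938964844, 192.8000030517578], [463.20001220703125, 218.39999389648438], [434.3999938964844, 232.8000030517578]]
S blue 234.0 ((488.0, 160.0), (20.0, 22.0), 90.0) [[477.0, 150.0], [499.0, 150.0], [499.0, 170.0], [477.0, 170.0]]
```

View pics/topc.png

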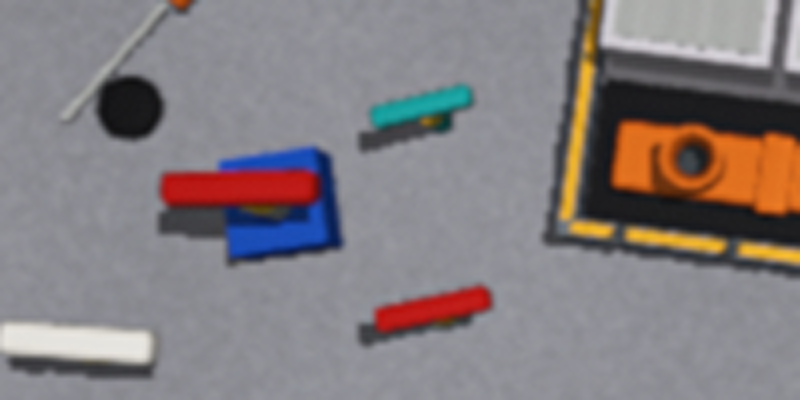

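View pics/scc.png

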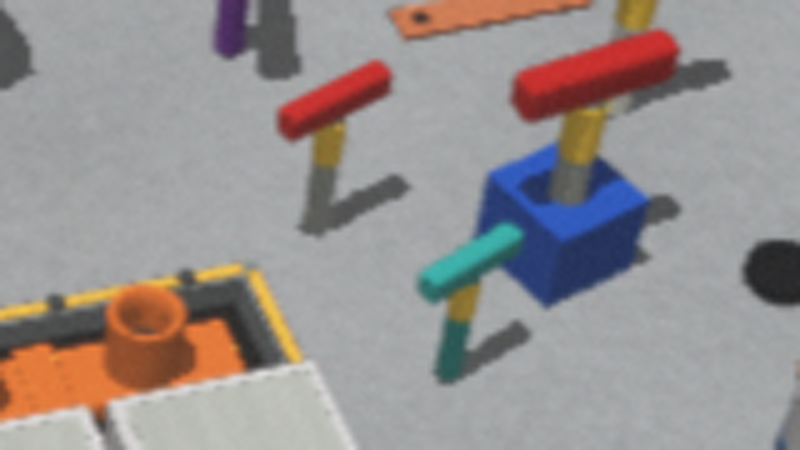

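The crops confirm it: the large red bar (top crop 240,188) stands in the blue block, the other red key is smaller and stands free, and the open collar's mouth is at top px (283,234.3) / scene (359.2,232.4). Next I'll triangulate and check reach.

```bash
cat >> h.py <<'E'
def redmask(c,roi):
    hsv=cv2.cvtColor(c["img"],cv2.COLOR_BGR2HSV);x0,y0,x1,y1=roi
    m=cv2.inRange(hsv,(0,130,60),(6,255,255))|cv2.inRange(hsv,(172,130,60),(180,255,255))
    k=np.zeros_like(m);k[y0:y1,x0:x1]=m[y0:y1,x0:x1]
    n,l,s,cc=cv2.connectedComponentsWithStats(k); i=1+np.argmax(s[1:,4]); return (l==i).astype(np.uint8)
def axis(m):
    p=np.argwhere(m)[:,::-1].astype(float);mu=p.mean(0);w,V=np.linalg.eigh(np.cov((p-mu).T));d=V[:,1]
    t=(p-mu)@d; return mu,mu+d*t.min(),mu+d*t.max()
E
python3 - <<'E'
from h import *
S=cam("scene");T=cam("top")
mt=axis(redmask(T,(110,220,260,262)));ms=axis(redmask(S,(425,160,500,250)))
print(mt,ms)
print("handle tri",tri(ray(T,*mt[0]),ray(S,*ms[0])))
for z in(127,139):print("onz T",z,onz(T,*mt[0],z),"S",onz(S,*ms[0],z))
for c,m,z in((T,mt,135),(S,ms,130)):
    a,b=onz(c,*m[1],z),onz(c,*m[2],z);d=b-a;print("len",np.linalg.norm(d),"ang deg",np.degrees(np.arctan2(d[1],d[0])))
# stand top face corners from top crop
print("stand corners",[onz(T,110+x/4,195+y/4,50).round(0)[:2].tolist() for x,y in((220,162),(315,150),(325,246),(228,260))])
tp=(283,234.3);sp=(359.2,232.4)
print("port",tri(ray(T,*tp),ray(S,*sp)),onz(T,*tp,81),onz(S,*sp,81))
# orange mask detail for collar rim: dark hole in top
g=T["img"][222:248,270:298]; np.set_printoptions(linewidth=250)
hsv=cv2.cvtColor(g,cv2.COLOR_BGR2HSV);print(hsv[...,2][::1])
E
```

```text
(array([169.1097561 , 241.77134146]), array([189.02016229, 241.50451907]), array([149.98696884, 242.02760885])) (array([448.60377358, 184.41509434]), array([464.41621343, 179.28218772]), array([432.84737092, 189.52981062]))
handle tri [475.71972915 339.22513124 126.22589922]
onz T 127 [476.43103304 340.49077189 127.        ] S [476.05051036 336.90319093 127.        ]
onz T 139 [475.19081523 337.44455446 139.        ] S [486.87746219 327.19860059 139.        ]
len 90.19355638887984 ang deg 89.80304041315627
len 94.55826696422926 ang deg -89.09435923414446
stand corners [[500.0, 370.0], [507.0, 312.0], [447.0, 305.0], [440.0, 365.0]]
port [495.09620157  78.45337414  78.17279635] [494.6401372   78.00657877  81.        ] [497.56226481  77.37454435  81.        ]
[[ 30  30  30  31  30  30  30  29  30  30  31  30  30  31  29  29  30  30  29  30  31  31  32  31  30  31  30  31]
 [ 29  31  29  29  30  30  30  30  30  29  31  29  30  30  31  31  30  30  30  31  30  32  31  32  31  32  30  32]
 [ 44  38  32  30  30  29  29  30  30  30  30  30  31  30  31  30  29  31  30  31  30  31  30  31  32 
[... 1958 characters left out ...]
 225 222]
 [150 159 154 126 100  99 102 103 102 107 116 126 132 134 133 130 142 172 206 226 228 227 227 226 226 226 227 223]
 [ 60  69  77  72  67  72  78  79  81  80  81  83  89 102 125 150 183 208 218 221 222 222 224 226 227 228 228 224]
 [ 28  29  28  30  30  31  34  36  38  44  51  61  75  95 118 137 155 170 174 178 185 195 202 209 214 219 221 215]
 [ 31  30  31  31  30  25  21  21  22  21  25  31  39  48  55  62  70  77  83  90 106 124 139 153 163 170 176 176]
 [ 30  30  30  30  31  30  29  29  29  29  29  31  30  31  31  29  29  30  30  29  35  45  53  62  70  79  86  99]
 [ 29  31  30  29  30  30  31  31  31  31  30  31  30  32  32  32  32  32  31  30  30  30  29  30  30  29  25  36]]
```

Run:
```python
from h import *
np.set_printoptions(precision=2,suppress=True)
for y in(np.pi/2,-np.pi/2):
    print("stand",y,robot.inverse_kinematics([475.5,338.5,108],[np.pi,0,y]),robot.inverse_kinematics([475.5,338.5,230],[np.pi,0,y]))
    for d in np.arange(-2.4,2.5,.4): print("port",y,round(d,1),robot.inverse_kinematics([495,78,150],[np.pi,0,y+d]))
robot.move_linear([129,-534,300],speed=250)
j=robot.current_qpos(); 
q=robot.inverse_kinematics([475.5,338.5,230],[np.pi,0,-np.pi/2]); print(j,q,robot.current_contact_force(),robot.current_t())
```

```text
stand 1.5707963267948966 [ 0.43  0.38  1.56 -0.    1.2   0.43] [ 0.43  0.29  1.38 -0.    1.47  0.43]
port 1.5707963267948966 -2.4 [-0.07  0.2   1.7  -0.    1.24  2.33]
port 1.5707963267948966 -2.0 [-0.07  0.2   1.7  -0.    1.24  1.93]
port 1.5707963267948966 -1.6 [-0.07  0.2   1.7  -0.    1.24  1.53]
port 1.5707963267948966 -1.2 [-0.07  0.2   1.7  -0.    1.24  1.13]
port 1.5707963267948966 -0.8 [-0.07  0.2   1.7  -0.    1.24  0.73]
port 1.5707963267948966 -0.4 [-0.07  0.2   1.7  -0.    1.24  0.33]
port 1.5707963267948966 -0.0 [-0.07  0.2   1.7  -0.    1.24 -0.07]
port 1.5707963267948966 0.4 [-0.07  0.2   1.7   0.    1.24 -0.47]
port 1.5707963267948966 0.8 [-0.07  0.2   1.7   0.    1.24 -0.87]
port 1.5707963267948966 1.2 [-0.07  0.2   1.7   0.    1.24 -1.27]
port 1.5707963267948966 1.6 [-0.07  0.2   1.7   0.    1.24 -1.67]
port 1.5707963267948966 2.0 [-0.07  0.2   1.7   0.    1.24 -2.07]
port 1.5707963267948966 2.4 [-0.07  0.2   1.7   0.    1.24 -2.47]
stand -1.5707963267948966 [ 0.43  0.38  1.56  0.    1.2  -2.71] [ 0.43  0.29  1.38  0.    1.47 -2.71]
port -1.5707963267948966 -2.4 [-
[... 248 characters left out ...]
5707963267948966 -0.8 [-0.07  0.2   1.7   0.    1.24 -2.41]
port -1.5707963267948966 -0.4 [-0.07  0.2   1.7   0.    1.24 -2.81]
port -1.5707963267948966 -0.0 [-0.07  0.2   1.7  -0.    1.24  3.07]
port -1.5707963267948966 0.4 [-0.07  0.2   1.7  -0.    1.24  2.67]
port -1.5707963267948966 0.8 [-0.07  0.2   1.7  -0.    1.24  2.27]
port -1.5707963267948966 1.2 [-0.07  0.2   1.7  -0.    1.24  1.87]
port -1.5707963267948966 1.6 [-0.07  0.2   1.7  -0.    1.24  1.47]
port -1.5707963267948966 2.0 [-0.07  0.2   1.7  -0.    1.24  1.07]
port -1.5707963267948966 2.4 [-0.07  0.2   1.7  -0.    1.24  0.67]
[-1.54  0.21  1.33 -0.    1.61 -0.2 ] [ 0.43  0.29  1.38  0.    1.47 -2.71] [-0.   -0.49  0.18] 0.9083
```

Run:
```python
from h import *
o=[np.pi,0,np.pi/2]
robot.move_ptp([475.5,338.5,210],o)
robot.move_gripper(0.55)
print("stop?",robot.move_linear([475.5,338.5,108],speed=120,f_stop=6))
print(robot.current_t(),robot.current_tcp_pos(),robot.current_contact_force())
c=cam("scene");cv2.imwrite("pics/g.png",cv2.resize(c["img"][110:250,360:540],None,fx=4,fy=4,interpolation=cv2.INTER_CUBIC))
```

```text
stop? False
6.0417 [476.09948846 338.78597133 108.79772326] [-0.82130591  0.1502369   0.88647288]
```

View pics/g.png

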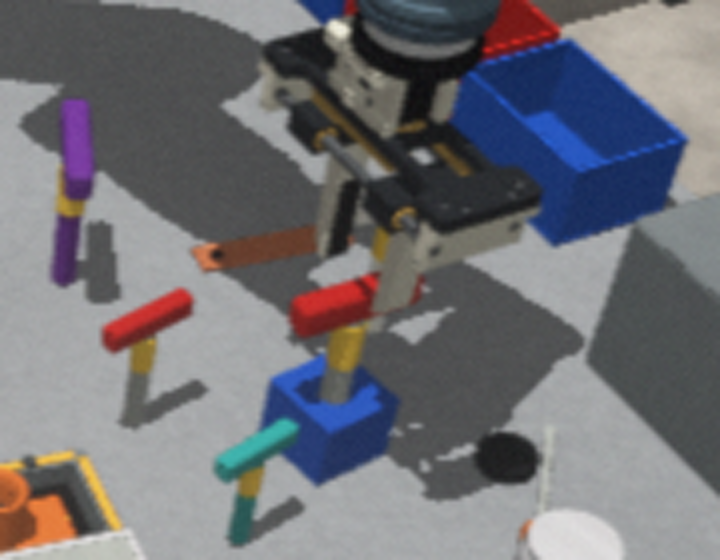

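Run:
```python
from h import *
c=cam("scene")
for p in([476,339,127],[502,339,109],[502,331,109],[502,346,109],[450,339,109]):print(p,(proj(c,p)-[360,110])*4)
robot.move_gripper(0.0)
print(robot.current_t(),robot.current_gripper_width(),robot.current_tcp_pos(),robot.current_contact_force(),robot.current_ft_torque())
```

```text
[476, 339, 127] [357.18980691 296.73799632]
[502, 339, 109] [375.02722058 343.51769006]
[502, 331, 109] [364.26059061 346.942762  ]
[502, 346, 109] [384.41832911 340.53019793]
[450, 339, 109] [329.52893909 293.51435588]
7.0667 0.006929976992004244 [475.52057744 338.48548056 107.99214483] [ 0.41321175 -0.37833444 -0.64649642] [-0.01434146 -0.12419596 -0.02076763]
```

Run:
```python
from h import *
c=cam("scene");t=cam("top")
a=cv2.resize(c["img"][130:240,400:500],(500,550),interpolation=cv2.INTER_CUBIC)
b=cv2.resize(t["img"][200:300,120:220],(300,300),interpolation=cv2.INTER_CUBIC)
im=np.zeros((550,800,3),np.uint8);im[:,:500]=a;im[:300,500:]=b
cv2.imwrite("pics/g2.png",im)
m=axis(redmask(c,(425,160,480,210)));print(m)
```

```text
(array([448.02054795, 185.07191781]), array([465.04713445, 180.16350264]), array([432.84084505, 189.44791436]))
```

View pics/g2.png

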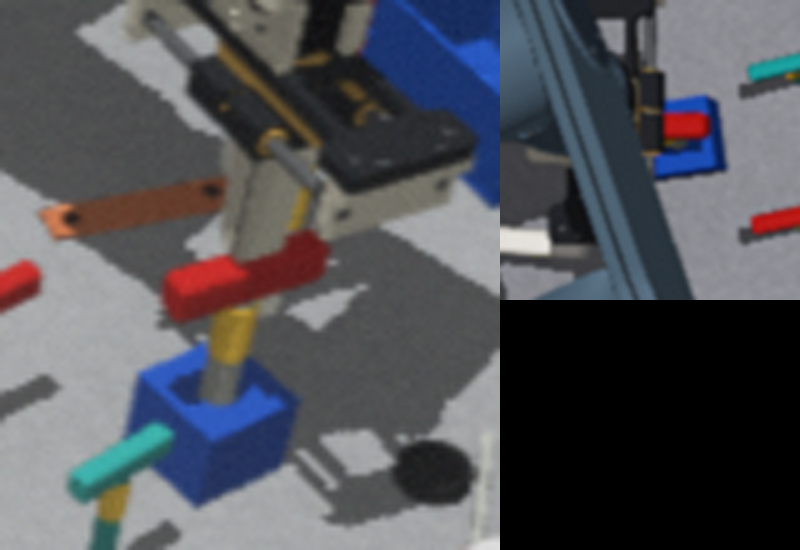

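The gripper shut on nothing: in the picture the closed fingers end at scene px (452,181), about 9 px above the projected TCP. I'll back off and check the fingertip position against the reported TCP.

Run:
```python
from h import *
c=cam("scene")
for p in([476,339,108],[476,339,127],[476,339,139],[446,339,108],[450,339,127]):print(p,proj(c,p).round(1))
robot.move_linear([475.5,338.5,230],speed=150)
print(robot.current_tcp_pos(),robot.current_eef_rot(),robot.current_t(),robot.current_qpos())
c=cam("scene");t=cam("top");im=c["img"].copy()
p=proj(c,robot.current_tcp_pos());print("tcp px",p,proj(t,robot.current_tcp_pos()))
x0,y0=400,80
a=cv2.resize(im[y0:y0+140,x0:x0+100],(400,560),interpolation=cv2.INTER_CUBIC)
cv2.circle(a,tuple(int(v) for v in (p-[x0,y0])*4),3,(0,255,0),-1)
b=cv2.resize(t["img"][190:300,110:210],(400,440),interpolation=cv2.INTER_CUBIC)
q=(proj(t,robot.current_tcp_pos())-[110,190])*4;cv2.circle(b,tuple(int(v) for v in q),3,(0,255,0),-1)
o=np.zeros((560,800,3),np.uint8);o[:,:400]=a;o[:440,400:]=b
cv2.imwrite("pics/g3.png",o);print(axis(redmask(c,(425,160,480,210)))[0])
```

```text
[476, 339, 108] [447.9 189.8]
[476, 339, 127] [449.3 184.2]
[476, 339, 139] [450.2 180.5]
[446, 339, 108] [441.5 182.7]
[450, 339, 127] [443.6 178. ]
[474.91610833 338.2310948  228.9700852 ] [-3.13993873e+00  7.40764374e-04  1.57074996e+00] 8.1833 [4.27654396e-01 2.95328676e-01 1.37695020e+00 1.20374166e-05
 1.47112597e+00 4.27700164e-01]
tcp px [456.5403087  151.61124936] [158.22393528 237.83716997]
[448.32704403 184.48113208]
```

View pics/g3.png

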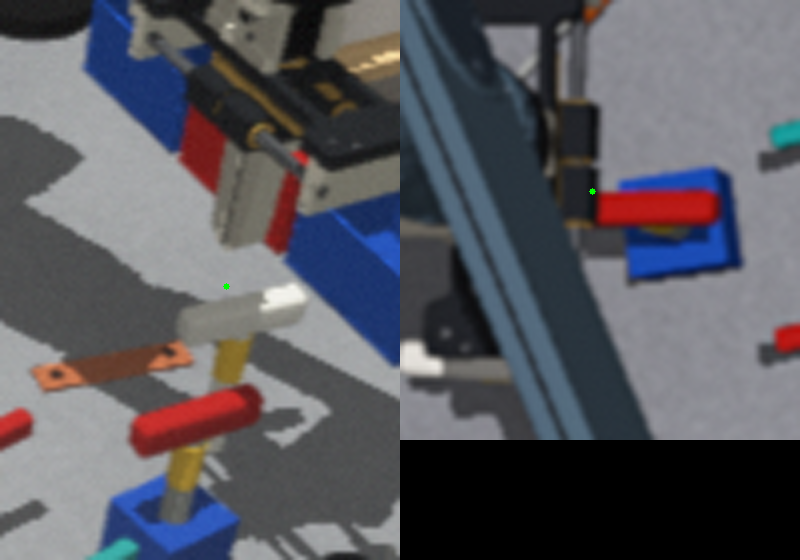

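The fingertips are at about px (460,141) against a projected TCP of (456.5,151.6). That looks as if the fingers end roughly 33 mm higher than reported. I'll probe a free patch of bench lightly to settle the real tip height.

Run:
```python
from h import *
t=cam("top");print(proj(t,[300,175,0]),onz(t,240,320,0))
o=[np.pi,0,np.pi/2]
robot.move_ptp([300,175,60],o)
print(robot.current_tcp_pos(),robot.current_contact_force())
try:
    r=robot.move_linear([300,175,-45],speed=50,f_stop=4)
    print(r,robot.current_tcp_pos(),robot.current_contact_force())
except robot.MotionError as e: print(e)
c=cam("scene");cv2.imwrite("pics/p.png",cv2.resize(c["img"][100:240,260:420],None,fx=4,fy=4));print(proj(c,robot.current_tcp_pos()),proj(c,[300,175,0]))
robot.move_linear([300,175,60],speed=200);print(robot.current_t())
```

```text
[247.12395627 315.43270439] [288.91413965 192.95856878   0.        ]
[301.91392273 175.44897495  60.80629552] [ 0.18988665 -0.73199781 -0.57615061]
True [299.83273094 174.9602629  -33.85885175] [-0.99823404  0.08892949  6.42437316]
[356.05453616 204.64992496] [356.7598577  195.87863222]
11.7917
```

The bench was felt at reported z ≈ -33, so the real fingertips are 33 mm above the reported TCP. I'll apply that offset and grasp again.

```bash
cat >> h.py <<'E'
DZ=-33.0   # reported z of the TCP when the fingertips are at z=0
E
python3 - <<'E'
from h import *
o=[np.pi,0,np.pi/2]
robot.move_linear([300,175,200],speed=300)
robot.move_ptp([475.5,338.5,180+DZ],o)
robot.move_gripper(0.55)
print("stop?",robot.move_linear([475.5,338.5,108+DZ],speed=80,f_stop=6))
f0=robot.current_contact_force()
print(robot.current_t(),robot.current_tcp_pos(),f0)
robot.move_gripper(0.0)
print(robot.current_t(),robot.current_gripper_width(),robot.current_tcp_pos(),robot.current_contact_force(),robot.current_ft_torque())
E
```

```text
stop? False
15.375 [475.97663564 338.72139088  75.56114996] [-0.15851141  0.8391866   0.26163872]
15.9833 0.21281288227358502 [475.68295471 338.5576744   75.13953285] [-0.17745132  0.18514183  0.1105277 ] [-0.05178188 -0.13751258  0.0454195 ]
```

Run:
```python
from h import *
robot.move_linear([475.5,338.5,175],speed=100)
robot.sleep(0.2)
print(robot.current_t(),robot.current_tcp_pos(),robot.current_contact_force(),robot.current_ft_torque(),robot.current_gripper_width())
robot.move_linear([495.2,78.2,185],speed=180)
robot.sleep(0.2)
print(robot.current_t(),robot.current_tcp_pos(),robot.current_contact_force(),robot.current_ft_torque())
c=cam("scene");t=cam("top")
p=np.array(robot.current_tcp_pos());tipz=p[2]-75.1+10;print("tip z",tipz)
im=c["img"]
print("tip px expected",proj(c,[p[0],p[1],tipz]),"handle",proj(c,[p[0],p[1],tipz+117]),"port top",proj(c,[495.2,78.2,81]))
m=redmask(c,(300,120,430,240));a=axis(m);print("bar",a)
e=[proj(c,[p[0],p[1]+s*45,tipz+117]) for s in(-1,1)];print("expected ends",e)
x0,y0=300,110
b=cv2.resize(im[y0:y0+140,x0:x0+130],None,fx=4,fy=4,interpolation=cv2.INTER_CUBIC)
for z,s in((0,2),(117,2)):cv2.circle(b,tuple(int(v) for v in (proj(c,[p[0],p[1],tipz+z])-[x0,y0]+.5)*4),s,(0,255,0),-1)
cv2.circle(b,tuple(int(v) for v in (proj(c,[495.2,78.2,81])-[x0,y0]+.5)*4),2,(255,0,255),-1)
cv2.imwrite("pics/h.png",b)
```

```text
17.3333 [475.18399275 338.30448114 174.30836937] [-0.13232717 -0.48856971 -3.46344948] [-0.09359396 -0.06061696  0.02979663] 0.21227910801051195
19.1333 [495.11458989  78.82287779 184.95174842] [-0.03941048  0.51460318 -3.2742767 ] [-0.05588119 -0.09947236  0.06143912]
tip z 119.85677213622216
tip px expected [360.21472784 220.20055585] handle [363.499831   182.61657905] port top [359.06412937 231.6560873 ]
bar (array([352.96842105, 185.16315789]), array([362.26509339, 180.54884034]), array([344.64884119, 189.29250462]))
expected ends [array([345.13859035, 188.00063894]), array([381.46977831, 177.34725796])]
```

View pics/h.png

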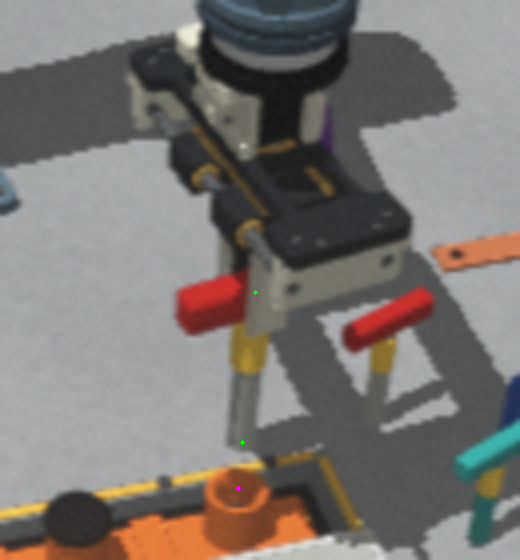

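The key is held upright. Its tip shows at scene px ≈(359.7,220.5) against an expected (360.2,220.2), which puts the key about 1 mm toward -y in the grip. The collar mouth is at (359.5,231.5). I'll enter the funnel with a small correction and a light force stop.

```bash
cat >> h.py <<'E'
KZ=65.1    # reported TCP z minus key tip z
def st(tag=""):
    p=np.array(robot.current_tcp_pos());print(tag,"t%.1f"%robot.current_t(),"tcp",p.round(1),"tip",round(p[2]-KZ,1),"F",np.round(robot.current_contact_force(),1),"M",np.round(robot.current_ft_torque(),2))
E
python3 - <<'E'
from h import *
x,y=495.2,79.2
robot.move_linear([x,y,86+KZ],speed=120); robot.sleep(.2); st("above")
for z in(78,70,64):
    r=robot.move_linear([x,y,z+KZ],speed=25,f_stop=4); robot.sleep(.15); st(f"{z} {r}")
    if r: break
E
```

```text
above t19.9 tcp [495.9  79.2 152. ] tip 86.9 F [-0.7 -1.  -3.3] M [-0.02 -0.05 -0.02]
78 False t20.5 tcp [495.3  79.2 143.2] tip 78.1 F [ 0.5 -0.3 -2.5] M [-0.05 -0.09  0.  ]
70 False t21.1 tcp [495.3  79.2 135.2] tip 70.1 F [-0.2  0.6 -2.7] M [-0.09 -0.05 -0.01]
64 False t21.6 tcp [495.3  79.2 129.2] tip 64.1 F [-1.  -0.3 -3.1] M [-0.03 -0.09 -0.04]
```

```bash
cat > s.py <<'E'
from h import *
x,y=495.2,79.2; yaw=np.pi/2
for k in range(8):
    if k:
        robot.move_linear([x,y,61+KZ],speed=30)
        yaw+=np.radians(9); robot.move_linear([x,y,61+KZ],[np.pi,0,yaw],speed=30)
        robot.sleep(.1)
    r=robot.move_linear([x,y,47.6+KZ],speed=14,f_stop=3.5); st(f"yaw {np.degrees(yaw):.0f} {r}")
    if robot.current_tcp_pos()[2]-KZ<50.5: print("IN");break
E
python3 s.py
```

```text
yaw 90 True t22.3 tcp [495.3  79.1 122.1] tip 57.0 F [ 0.4 -0.5  5.2] M [-0.09 -0.12  0.01]
yaw 99 True t23.5 tcp [495.4  79.1 122.4] tip 57.3 F [-0.1 -0.6  5.2] M [-0.03 -0.08  0.01]
yaw 108 True t24.7 tcp [495.5  79.  122.4] tip 57.3 F [-0.5  0.5  4.1] M [-0.14 -0.13 -0.04]
yaw 117 True t25.8 tcp [495.6  79.  122.4] tip 57.3 F [-0.5 -0.4  4.4] M [-0.07 -0.2   0.03]
yaw 126 True t27.0 tcp [495.2  79.1 122.8] tip 57.7 F [ 2.1  0.  -3.1] M [-0.09 -0.74 -0.04]
yaw 135 True t28.5 tcp [496.   78.9 113.1] tip 48.0 F [ 0.9 -0.5  4.5] M [-0.19 -0.31 -0.03]
IN
```

Fully seated at yaw 135° (tip 48.0, which is 11 mm below the rim). Now I'll turn clockwise and watch the torque.

```bash
cat > turn.py <<'E'
from h import *
x,y=495.2,79.2; y0=np.radians(135); z=48.3+KZ
robot.move_linear([x,y,z],speed=20); robot.sleep(.15); st("start"); m0=np.mean([robot.current_ft_torque()[2] for _ in range(3)])
tot=0;hi=0
while tot<1.35:
    tot+=0.15 if tot<0.6 else 0.08
    robot.move_linear([x,y,z],[np.pi,0,y0-tot],speed=30); robot.sleep(.1)
    M=[]
    for _ in range(4): M.append(robot.current_ft_torque()[2]); robot.sleep(.02)
    m=np.mean(M)-m0; print(round(tot,2),"dMz %.3f"%m,"F",np.round(robot.current_contact_force(),1),"w %.3f"%robot.current_gripper_width(),"t%.1f"%robot.current_t())
    if tot>.6 and abs(m)>.24: hi+=1
    if hi>=2: break
st("end")
E
python3 turn.py
```

```text
start t28.9 tcp [495.3  79.2 113.3] tip 48.2 F [ 3.5 -0.4 -2.2] M [-0.09 -0.92 -0.04]
0.15 dMz 0.075 F [ 2.9 -0.9 -2.5] w 0.210 t29.4
0.3 dMz 0.135 F [ 3.3  0.3 -4.9] w 0.212 t29.9
0.45 dMz 0.137 F [ 3.4 -0.2 -3.3] w 0.214 t30.3
0.6 dMz 0.139 F [ 4.2  0.2 -3.9] w 0.212 t30.8
0.68 dMz 0.131 F [ 4.2  0.3 -4.7] w 0.215 t31.2
0.76 dMz 0.119 F [ 2.7  0.5 -3.7] w 0.216 t31.6
0.84 dMz 0.132 F [ 2.6 -1.  -4.1] w 0.213 t32.1
0.92 dMz 0.131 F [ 1.8 -0.3 -5.2] w 0.211 t32.5
1.0 dMz 0.174 F [ 2.1  1.  -4.5] w 0.214 t32.9
1.08 dMz 0.191 F [ 1.  -0.2 -4.5] w 0.214 t33.3
1.16 dMz 0.270 F [ 2.  -0.1 -4.6] w 0.211 t33.7
1.24 dMz 0.268 F [ 1.4  0.7 -4.4] w 0.215 t34.1
end t34.1 tcp [495.   79.2 113.3] tip 48.2 F [ 1.4  0.7 -4.4] M [ 0.06 -0.44  0.27]
```

The torque held flat at about 0.13 N m and then rose steadily from about 0.93 rad, so the stop is reached. Now I'll unwind the spring to zero torque, lift out and return to the block.

Run:
```python
from h import *
x,y=495.2,79.2; y0=np.radians(135)
robot.move_linear([x,y,48.3+KZ],[np.pi,0,y0-0.72],speed=30); robot.sleep(.15); st("unwound")
r=robot.move_linear([x,y,64+KZ],speed=40,f_stop=15); st(f"lift {r}")
if not r:
    robot.move_linear([x,y,120+KZ],speed=120)
    robot.move_linear([475.5,338.5,110+KZ],[np.pi,0,np.pi/2],speed=180); robot.sleep(.25); st("over stand")
    c=cam("scene");p=np.array(robot.current_tcp_pos());tz=p[2]-KZ;x0,y0=400,110
    b=cv2.resize(c["img"][y0:y0+140,x0:x0+130],None,fx=4,fy=4,interpolation=cv2.INTER_CUBIC)
    for q in([p[0],p[1],tz],[p[0],p[1],tz+117]):cv2.circle(b,tuple(int(v) for v in (proj(c,q)-[x0,y0]+.5)*4),2,(0,255,0),-1)
    cv2.circle(b,tuple(int(v) for v in (proj(c,[473.5,338,50])-[x0,y0]+.5)*4),2,(255,0,255),-1)
    cv2.imwrite("pics/r.png",b)
```

```text
unwound t35.0 tcp [495.3  79.1 113.4] tip 48.3 F [ 1.6 -0.5 -3.7] M [-0.09 -0.63  0.03]
lift False t35.5 tcp [494.8  79.3 129.3] tip 64.2 F [ 0.4 -0.2 -3.3] M [-0.05 -0.05 -0.  ]
over stand t38.0 tcp [475.7 338.  175.3] tip 110.2 F [-0.4 -0.1 -2.8] M [-0.09 -0.12 -0.02]
```

View pics/r.png

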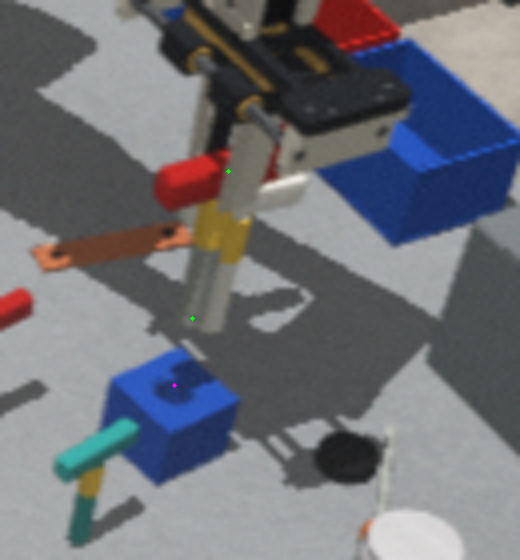

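The key hangs straight at crop (192,315), as expected. The shank just to its right belongs to the white look-alike behind. I'll lower it into the hole.

Run:
```python
from h import *
x,y=475.5,338.5
robot.move_linear([x,y,58+KZ],speed=120); robot.sleep(.1)
for z,s in((40,30),(16,40),(8.5,14)):
    r=robot.move_linear([x,y,z+KZ],speed=s,f_stop=3.5 if z<9 else 5); st(f"{z} {r}")
    if r: break
```

```text
40 False t39.4 tcp [475.6 338.5 105.1] tip 40.0 F [-0.3 -0.5 -2.8] M [-0.05 -0.12  0.02]
16 False t40.2 tcp [475.6 338.5  81.1] tip 16.0 F [ 0.   0.1 -2.8] M [-0.07 -0.13 -0.04]
8.5 True t40.6 tcp [475.6 338.5  75.1] tip 10.0 F [ 0.2 -0.1  5.5] M [-0.07 -0.11 -0.01]
```

On the floor at tip 10.0. Now I'll release (to 0.55, as at the grasp), retreat straight up and check.

Run:
```python
from h import *
robot.move_linear([475.5,338.5,75.3],speed=10); st()
robot.move_gripper(0.55); robot.sleep(.2); st("open")
robot.move_linear([475.5,338.5,220],speed=120)
robot.move_ptp([300,-150,300],[np.pi,0,np.pi/2]); robot.sleep(.3); st("away")
S=cam("scene");T=cam("top")
mt=axis(redmask(T,(110,220,260,262)));ms=axis(redmask(S,(425,160,500,250)))
print(mt,ms,tri(ray(T,*mt[0]),ray(S,*ms[0])))
a=cv2.resize(S["img"][150:290,330:530],(800,560))
cv2.imwrite("pics/f.png",a)
S0=cv2.imread("pics/scene0.png");d=cv2.absdiff(S0,S["img"]).max(2);print("changed px right of 340, below 130:",int((d[130:,340:]>60).sum()))
```

```text
t41.0 tcp [475.4 338.5  75.2] tip 10.1 F [-0.2  1.3  0.6] M [-0.07 -0.06 -0.04]
open t41.9 tcp [475.5 338.5  75.3] tip 10.2 F [-0.   0.6  0.1] M [-0.   -0.07  0.04]
away t45.5 tcp [ 300.2 -149.8  299.9] tip 234.8 F [-1.1 -0.3 -0.2] M [-0.01 -0.08  0.04]
(array([169.79738562, 242.25163399]), array([189.03812523, 241.85650588]), array([150.95150735, 242.63865322])) (array([448.41455696, 184.15506329]), array([464.32961985, 179.02198295]), array([432.45273919, 189.30322347])) [474.89817119 338.19851756 126.64971161]
changed px right of 340, below 130: 1799
```

View pics/f.png

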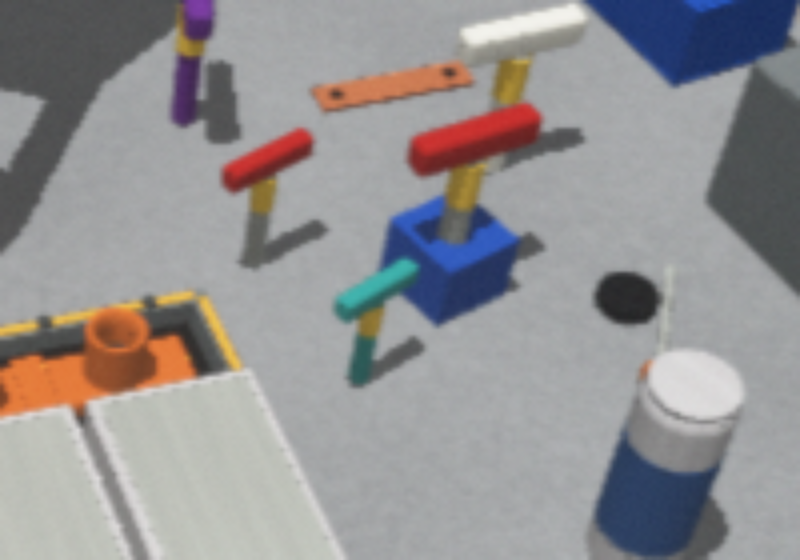

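The key stands upright in its block, with the handle at (475,338,126.6) as at the start, and the things around it have not moved. The pixels that changed are most likely the arm and its shadow. I'm handing in.

```bash
python3 -c "
from bench import robot
robot.hand_in();print(robot.current_t())"
```

```text
the job is handed in; nothing more can be done
the job is handed in; nothing more can be done
```

The job is done and handed in at about 46 s, within the 64 s limit; the hand-in gives no verdict.

- **Grasp:** The first grasp closed on nothing and left the key undisturbed. A light touch on a free patch of bench (6.4 N) showed the fingertips end 33 mm above the reported TCP. With that offset, the second grasp held the key.
- **Seating:** I felt round in 9° steps, with up to about 5 N reading at the wrist. The key dropped fully in at the sixth try, with its tip 11 mm below the rim.
- **Tightening:** I turned it clockwise. Torque stayed flat at about 0.13 N m, then rose steadily from about 0.93 rad of turning to 0.27 N m, which is the hard stop. I could only infer this from torque, as the screw angle is not readable. I then unwound the spring to near zero torque and lifted the key out freely.
- **Return:** The key touched the floor of its hole with the tip at 10.0 mm. After release, the handle triangulated to (475, 338, 126.6), where 127 mm high is expected, and it stands upright.
- **Bystanders:** In the last close view the cleaner, busbar, spare cap, look-alikes and the visible part of the driver look unmoved. That view did not cover the meter, tape and spanner; I sent the arm nowhere near them. A comparison with the first picture showed 1799 changed pixels on that side. I put these down to the arm and its shadow but did not check further.

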